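# Release the board tray of a power unit and secure it in its service position

## Task

Take the T-handled pin tool from its rack, put its pin down the recess in the grey block on the power unit's board tray and, holding the release button down with it, push the tray out as far as it goes. Once the tray is out, raise the wire bail that lies flat over the unit and swing it over until its cross bar lies down in the hook on the tray. Finish with the tool hanging in its rack again and the other things on the bench left where they are.

Things in the scene. Friction and masses are not known exactly. Their poses are not given: they have to be found in the camera images.
- chassis: Open-frame power unit, white sheet steel, fixed. Origin: centre of its underside; x across it, y the way the tray slides out, z up. Covers x -82 to 82, y -155 to 160 mm. Side walls at x = +-80, 55 mm high; bridge plate over it at y -40 to 0, top 70 mm high; black fan at its -y end, 61 mm high.
- tray (a joint): Tray (142 x 229 mm, green board, parts under 52 mm high): travel out along chassis +y, m. 0 = home, latched (tray at y -117 to 111 mm); 0.080 = fully out, at its stop. 2 N of friction, stays where left. Free only while the button is pressed 6.5 mm or more: catches under the tray stop it at 18 mm steps over the first 50 mm if the button comes up.
- button (a joint): Release button: depth pressed, m. 0 = up, 0.009 = fully down. Spring: about 2 N at first, 6 N fully down; it travels with the tray.
- button_top (a point): Centre of the button's top face (round, 15 mm across), which moves with the tray and the button. It sits in a round recess of 18 mm diameter, 12 mm below the mouth when up and 21 mm when pressed fully; the pin's side against the recess wall can push the tray.
- boss_mouth (a point): Centre of the mouth of that recess, on top of the plain grey block (46 x 46 mm, top 58 mm over the bench) at x 0, y 85 mm of the chassis plus the tray's travel. The mouth has a 3 mm chamfer.
- hook_throat (a point): Where the bail's bar belongs in the hook: middle of its width, 82 mm over the bench, at x 0, y 20 mm of the chassis plus the tray's travel. The hook is steel, 14 mm wide (chassis x), with a throat 16 mm wide (chassis y) open at the top between two upright tips that end 14 mm above this point; it is 26 mm long over the tips.
- bail (a joint): Angle of the wire bail, rad: 0 = lying level over the unit towards -y, 1.57 = upright, 3.14 = lying level towards +y, down in the hook if the tray is fully out. A stiff hinge: it stays where it is left (0.06 N m of friction, about 0.6 N at the bar). It starts at 0 to 0.2.
- bail_bar (a point): Middle of the bail's straight cross bar: round steel wire of 7 mm, 124 mm long along the chassis' x axis, 100 mm from the hinge line. Its two arms run along chassis x = +-62 mm. At angle 0 it lies 82 mm over the bench, clear of things by 25 mm below and 25 mm on each side.
- bail_hinge (a point): Middle of the bail's hinge line (along the chassis' x axis), fixed at x 0, y 0, 82 mm high on the chassis.
- tool_grip (a point): Pin tool, loose, 120 g: centre of its black T-handle, a bar 110 mm long (its x axis), 22 mm wide (y), 26 mm high (z). Under its middle hangs a round steel pin, 10 mm in diameter and 70 mm long.
- pin_tip (a point): End of the tool's pin, 83 mm below the handle's centre along its z axis.
- rack: Tool rack, grey plastic, fixed: base 100 x 70 x 8 mm with two upright walls at its x = +-28 to 38 mm, 50 mm deep (y), tops at 90 mm. The tool's handle lies across the wall tops along the rack's x axis, with the pin hanging between the walls. Origin: centre of its underside.
- rack_seat (a point): Where the handle's centre belongs when the tool hangs in the rack: middle of the rack, 103 mm over the bench.
- parts_bin: Bystander, fixed: open grey bin 110 x 80 x 45 mm; origin centre of underside.
- screwdriver: Bystander: lying screwdriver 165 mm long along its x axis, 22 mm thick.
- capacitor: Bystander: upright black can, 35 mm in diameter, 60 mm high; origin at its foot.
- heatsink: Bystander: loose finned aluminium block 70 x 50 x 34 mm.
- tape_roll: Bystander: roll of tape, 100 mm across, 45 mm high.
- meter: Bystander: hand-held meter lying flat, 150 x 75 x 35 mm.
- connector: Bystander: white plug housing 50 x 22 x 18 mm.
Not all that is in view belongs to the job. What is shaped like the part that bears tool_grip but pink or yellow is not meant. What is shaped like the rack but orange is not meant.

How it is judged:
On the way, in this order (a step that is already met when the one before it is completed fails the run):
1. the tool's pin holds the release button down while the tray is pushed out, beyond its catches (value of joint tray above 0.04 m and value of joint button above 0.005 m and distance between pin_tip and button_top below 0.015 m), for 0.1 s.
2. the tray is fully out, within 4 mm of its end stop (value of joint tray above 0.076 m), for 0.1 s.
3. with the tray out, the bail is raised upright (value of joint bail above 1.4 rad and value of joint tray above 0.07 m).
4. the bail's bar lies down in the hook on the tray (value of joint bail above 3.05 rad and distance between bail_bar and hook_throat below 0.012 m), for 0.2 s.
At the end, for the whole second after the job is handed in: The tray is out to within 6 mm of its end stop, the bail lies over at more than 3.05 rad with its bar in the hook (within 12 mm of the throat point), both at rest, and the tool hangs upright in its rack, its handle's centre within 22 mm of the seat (all of step 4 and value of joint tray above 0.074 m and distance between tool_grip and rack_seat below 0.022 m and angle between tool_grip's own z axis and vertical below 0.12 rad and velocity of joint tray below 0.01 m/s and velocity of joint bail below 0.05 rad/s); the robot touches nothing.
It fails at once if a bystander is moved more than 40 mm (distance of any of screwdriver, capacitor, heatsink, tape_roll, meter, connector from where it was at the start of the episode above 0.04 m).
It fails at once if the upright can is knocked over (angle between capacitor's own z axis and vertical above 0.6 rad).
It also fails if it takes over 69 s, if anything falls off the work surface, if the arm or the gripper's body presses on something with over 40 N, if the wrist force passes 120 N, or if a joint passes its speed limit or range.

## Robot

A 7-joint arm with a two-finger parallel gripper is mounted at the origin on the work surface. World frame = base frame: x ahead of the robot, y to its left, z up, the work surface at z = 0. Lengths are in m, angles in rad, forces in N, time in s.
With the tool pointing down it reaches from about 0.425 to 0.875 m from the base axis. Payload 4.7 kg.
Tool frame: the origin (TCP) lies between the finger pads; the fingertips stand 14 mm ahead of it and the grasp point (between the pads) lies 5 mm behind it; z points along the fingers, y is the line along which they close (so a half turn about z gives the same grasp; the last joint's range is limited). The gripper opens to 87 mm and grips with 3 to 60 N. Pads are 19 mm wide; open, the fingers measure 117 mm over their backs; the gripper's body (75 mm by 190 mm) begins 51 mm behind the grasp point.
Start: joints at [1.256, 0.321, -0.07, 1.45, 0.023, 1.371, -0.057], TCP at [0.21, -0.615, 0.237] pointing down, gripper open.
Joint ranges: [-2.86, 2.86], [-0.3, 2.09], [-1.38, 1.24], [0.06, 2.45], [-1.56, 4.7], [0.09, 2.05], [-2.69, 2.69]. Speed limits (rad/s): [2.57, 2.57, 3.14, 3.14, 3.14, 3.14, 3.14].

## Interface

Orientations are given as a rotation vector (axis times angle).
In Python, from bench import ctrl gives the robot as it stands.
- The arm moves only by the shell command python3 -m inch 'ROWS' [OPENING] [FORCE]. ROWS is JSON, a list of rows, each a list of 6 numbers: the shift along the world's x, y, z in mm, then the turn, a rotation vector about the world's x, y, z in degrees. In form: [[tx, ty, tz, rx, ry, rz], ...]. A call has 1 to 20 rows; each row is the pose to reach, as a shift and turn from the pose commanded when the call began; what a row does not reach only later rows make up. A row lasts 1/8 s, in which the tool goes at most 62.5 mm and 10.7 degrees, less where a joint would pass 70% of its speed; a pose out of reach is approached as far as the arm can. A call with a gripper value outside its range is refused whole. OPENING is the finger opening in mm, from 0 to 87, set as the call begins (- or left out, the last holds). The fingers move at their own pace and stop on an object; FORCE is the grip in N (left out, the last holds). Time passes only in rows, so rows that repeat a pose let the fingers close. It gives the time, the measured TCP pose, the force, the opening and the grip force at its end, in the units of the state.
- ctrl.get_state(): the state, without advancing time (a new reading comes with each control period).
- ctrl.get_image(name): name is "scene" or "top" or "wrist"; returns (picture, depth): 384x512x3 uint8, red, green, blue; 384x512 float32, m along the optical axis (not along the pixel's ray), 0 where there is no reading.
- ctrl.camera_params(name): a dict with "mtx" (3x3 intrinsics, pixels), "dist_coeffs" ([k1, k2, p1, p2, k3] as OpenCV has them; the pictures are not rectified), "T" (4x4, takes a point from camera to world coordinates). Camera axes: x right, y down, z forward; pixel columns grow to the right and rows downward; lengths in m; the calibration is good to about 2 mm. A picture is of the moment at which its call begins: read the wrist's pose just before it. camera_params takes no time and is no camera call; for the wrist camera it gives the pose at the moment of the call.
- ctrl.close_job(): hands the job in; it is judged then, once.
The state is a dict: "time": time; "joint_positions": joint angles; "qd": joint speeds; "joint_torque": joint torques, N m; "position": TCP position; "tool_rot": TCP orientation; "ft_force": force on the tool from outside, world axes, zero at the start; "torque": the same for the moment, N m; "grip_width": opening from 0.0 (shut) to 1.0 (fully open); "grip_force": force on a finger pad.
Only numpy, scipy, OpenCV 4.12 (cv2) and the standard library are available. Lean on these libraries where they do the work, as an engineer would, in place of code of your own. Each camera call takes 0.05 s, during which the arm holds its last target. There are 200 camera calls.

## Working session

There is one attempt and no reset: what is moved stays moved. The work goes in short steps, Python scripts to look and compute and a shell command to move; the robot and the scene stay as the last step left them, time stands still between calls to the robot, and variables do not carry over. Pictures are saved under pics/ and viewed, at most 10 in all, crops included, and the job is handed in when it is done.

```bash
ls; mkdir -p pics
cat > h.py <<'E'
import numpy as np,cv2
from bench import ctrl
def cloud(name):
    s=ctrl.camera_params(name); img,d=ctrl.get_image(name)
    h,w=d.shape; u,v=np.meshgrid(np.arange(w),np.arange(h))
    p=cv2.undistortPoints(np.stack([u,v],-1).reshape(-1,1,2).astype(np.float64),s["mtx"],s["dist_coeffs"] if not isinstance(s["dist_coeffs"],list) else np.array(s["dist_coeffs"])).reshape(h,w,2)
    P=np.dstack([p*d[...,None],d]); T=np.array(s["T"])
    W=P@T[:3,:3].T+T[:3,3]; W[d==0]=np.nan
    return img,W
E
python3 - <<'E'
from h import *
for n in("top","scene"):
    img,W=cloud(n); np.savez(n+".npz",img=img,W=W); cv2.imwrite(f"pics/{n}0.png",cv2.resize(img[...,::-1],(800,600)))
    print(n,np.round(ctrl.camera_params(n)["T"],3).tolist())
print(ctrl.get_state())
E
```

```text
pics
top [[-0.0, -0.997, 0.08, 0.392], [-1.0, -0.001, -0.013, 0.016], [0.013, -0.08, -0.997, 1.606], [0.0, 0.0, 0.0, 1.0]]
scene [[0.879, 0.303, -0.368, 1.049], [0.476, -0.531, 0.701, -1.061], [0.017, -0.791, -0.611, 0.99], [0.0, 0.0, 0.0, 1.0]]
{'time': 0.1, 'joint_positions': array([ 1.25610673,  0.32175529, -0.07007637,  1.45154733,  0.02259163,
        1.37080419, -0.05691647]), 'qd': array([ 0.0019465 , -0.00240375, -0.00062196, -0.00234271,  0.00063536,
       -0.00087658,  0.00044438]), 'joint_torque': array([-1.41527529e-03, -4.92570519e+01, -4.06736713e-01, -3.13398814e+01,
       -6.42099534e-02,  3.95196257e-02,  3.50332959e-05]), 'position': array([ 0.20968439, -0.61475195,  0.23556948]), 'tool_rot': array([-3.09757096e+00, -5.13864696e-01,  5.79074868e-04]), 'ft_force': array([-0.44847251, -0.38269879,  0.43451913]), 'torque': array([-0.02125814, -0.00959351, -0.01289154]), 'grip_force': 0.0, 'grip_width': 1.0003344434614594}
```

View pics/top0.png

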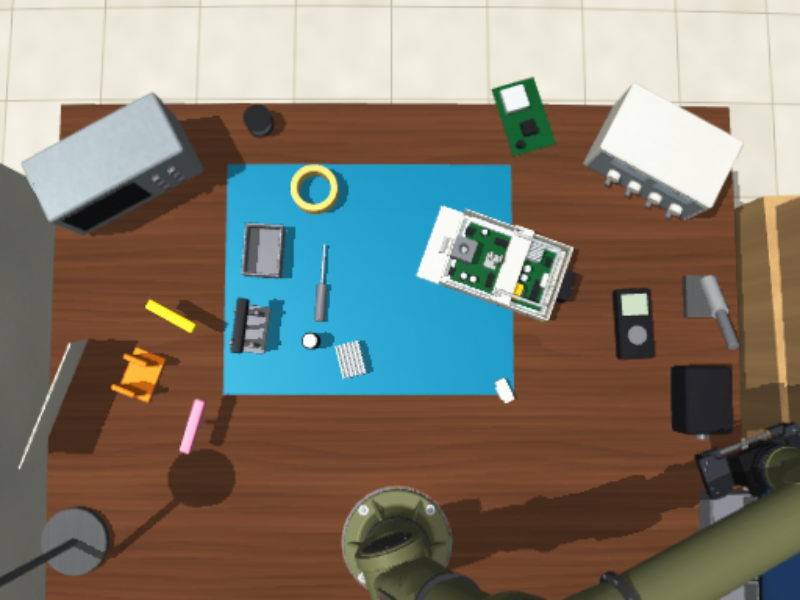

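View pics/scene0.png

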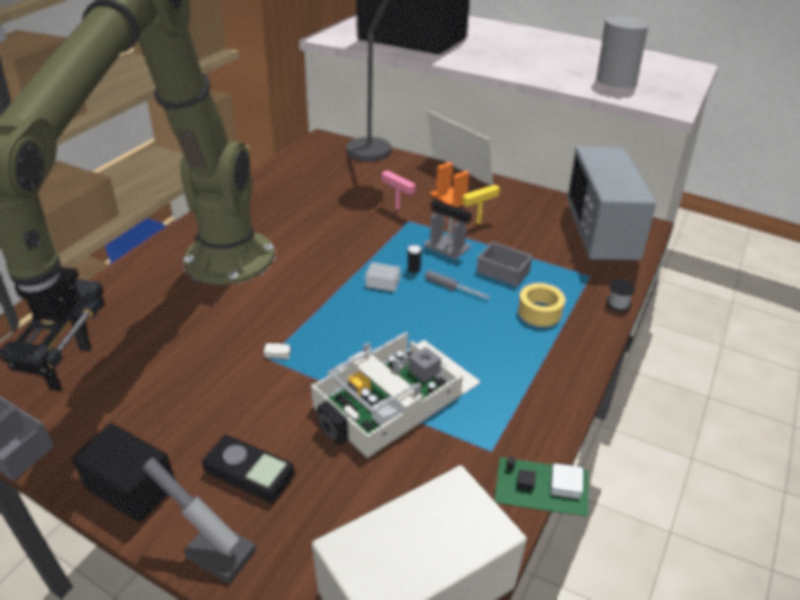

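The top view shows the black tool on the grey rack at about (241,325), and the unit at (495,262) with the grey block at (463,249). The tray exits to the left (+y world, slightly +x). The decoys are pink, yellow and orange, farther left.

Run:
```python
from h import *
z=np.load("top.npz");img=z["img"].astype(int);W=z["W"]
def fit(m,n):
    P=W[m]; r=cv2.minAreaRect((P[:,:2]*1000).astype(np.float32)); print(n,m.sum(),np.median(P,0).round(4),"rect",np.round(r[0],1),np.round(r[1],1),round(r[2],1),"z",np.nanpercentile(P[:,2],[5,95]).round(3))
    print("  corners",np.round(cv2.boxPoints(r)).tolist())
Z=W[...,2];v,u=np.mgrid[:384,:512]; s=1.5625
def box(a,b,c,d): return (u>a/s)&(u<b/s)&(v>c/s)&(v<d/s)
rk=box(222,285,285,365)
print("rackz",np.nanpercentile(Z[rk],[50,90,99]))
fit(rk&(Z>.105)&(Z<.13),"handle top")
fit(rk&(Z>.08)&(Z<.1),"walls")
fit(rk&(Z>.004)&(Z<.02)&(abs(img[...,0]-img[...,2])<40),"base")
ch=box(410,585,195,330)
fit(ch&(Z>.045)&(Z<.064)&(abs(img[...,0]-img[...,2])<30)&box(445,482,230,270)&(img[...,0]<200),"boss")
fit(ch&(Z>.064)&(Z<.076),"bridge")
fit(ch&(Z>.077)&(Z<.12),"bail?")
fit(ch&(Z>.045)&(Z<.064)&(img.min(-1)>150),"walls")
crop=z["img"][125:215,262:375]; 
cv2.imwrite("pics/c1.png",cv2.resize(crop[...,::-1],None,fx=6,fy=6,interpolation=cv2.INTER_CUBIC))
for n,b in dict(can=(300,325,328,355),hs=(333,372,338,380),tape=(288,342,162,215),sd=(312,332,240,325)).items():
    m=box(*b)&(Z>.012); fit(m,n)
```

```text
rackz [0.00407411 0.1123117  0.12020595]
handle top 263 [0.4539 0.3141 0.115 ] rect [454.  315.2] [ 24.1 108.1] 83.8 z [0.109 0.121]
  corners [[399.0, 309.0], [506.0, 297.0], [509.0, 321.0], [402.0, 333.0]]
walls 69 [0.4389 0.3012 0.0912] rect [455.2 308.9] [ 50.1 107.6] 79.3 z [0.083 0.098]
  corners [[398.0, 294.0], [503.0, 274.0], [513.0, 324.0], [407.0, 344.0]]
base 300 [0.4515 0.2954 0.0085] rect [465.6 326.1] [105.  120.9] 82.5 z [0.004 0.015]
  corners [[399.0, 282.0], [519.0, 266.0], [532.0, 370.0], [412.0, 386.0]]
boss 190 [ 0.6168 -0.1402  0.0576] rect [ 617.6 -140.8] [46.9 47.4] 69.0 z [0.048 0.062]
  corners [[587.0, -154.0], [631.0, -171.0], [648.0, -127.0], [604.0, -110.0]]
bridge 559 [ 0.5756 -0.2414  0.0703] rect [ 577.3 -244.1] [253.6 160.1] 40.7 z [0.065 0.075]
  corners [[429.0, -266.0], [533.0, -387.0], [726.0, -222.0], [621.0, -101.0]]
bail? 295 [ 0.5834 -0.2727  0.0868] rect [ 575.6 -254.7] [137.8 147.6] 68.7 z [0.079 0.096]
  corners [[482.0, -292.0], [619.0, -346.0], [669.0, -217.0], [532.0, -164.0]]
walls 336 [ 0.5974 -0.2845  0.0541] rect [ 586.1 -231.4] [241.8 166.5] 70.0 z [0.046 0.062]
  corners [[466.0, -316.0], [623.0, -373.0], [706.0, -146.0], [549.0, -89.0]]
can 103 [0.424  0.1778 0.0607] rect [424.4 178.1] [32.  33.2] 4.5 z [0.027 0.065]
  corners [[407.0, 193.0], [410.0, 160.0], [442.0, 163.0], [439.0, 196.0]]
hs 179 [0.3886 0.0968 0.0322] rect [386.   92.5] [70.2 78.2] 86.7 z [0.013 0.039]
  corners [[345.0, 60.0], [423.0, 55.0], [427.0, 125.0], [349.0, 130.0]]
tape 449 [0.749  0.1739 0.0444] rect [750.  174.8] [99.2 99.3] 63.2 z [0.017 0.051]
  corners [[683.0, 153.0], [772.0, 108.0], [817.0, 197.0], [728.0, 241.0]]
sd 181 [0.5145 0.1596 0.0189] rect [548.4 160.2] [ 22.2 161.6] 87.9 z [0.013 0.027]
  corners [[467.0, 152.0], [629.0, 146.0], [630.0, 168.0], [468.0, 174.0]]
```

View pics/c1.png

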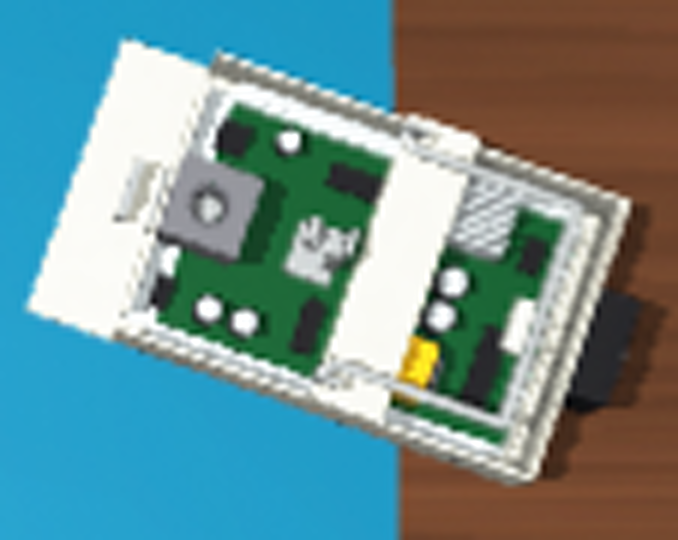

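The crop shows the bail bar running from (507,412) to (580,220), with arms to the hinge at (345,372) and (415,125). The block mouth is at (210,205) and the hook at (325,245), so everything agrees with the sizes given. I'm moving above the rack now.

```bash
python3 -m inch '[[44,40,15,0,0,9],[88,80,30,0,0,18],[132,120,45,0,0,27],[176,160,60,0,0,36],[218,203,75,0,0,45],[248,255,75,0,0,54],[270,310,75,0,0,63],[290,366,75,0,0,72],[310,422,75,0,0,81],[330,478,75,0,0,90],[342,536,75,0,0,99],[335,595,75,0,0,108],[322,653,75,0,0,117],[308,711,75,0,0,126],[290,768,75,0,0,135],[275,825,75,0,0,144],[258,880,75,0,0,150],[244,930,75,0,0,154],[244,930,75,0,0,154],[244,930,75,0,0,154]]' 87
python3 - <<'E'
from h import *
img,W=cloud("wrist"); np.savez("w1.npz",img=img,W=W)
cv2.imwrite("pics/w1.png",img[...,::-1])
s=ctrl.get_state(); R=cv2.Rodrigues(s["tool_rot"])[0]; print(s["position"],R[:,1].round(3),np.degrees(np.arctan2(R[1,1],R[0,1])),s["joint_positions"].round(2),s["time"],s["ft_force"])
Z=W[...,2]; m=(Z>.106)&(Z<.125)&(img.max(-1)<90)&(np.hypot(W[...,0]-.454,W[...,1]-.315)<.09)
P=W[m]; r=cv2.minAreaRect((P[:,:2]*1000).astype(np.float32)); print(m.sum(),r,np.median(P,0),np.percentile(P,[1,99],axis=0))
m=(Z>.08)&(Z<.1)&(np.hypot(W[...,0]-.454,W[...,1]-.315)<.09); P=W[m]; print(m.sum(), cv2.minAreaRect((P[:,:2]*1000).astype(np.float32)))
E
```

```text
time: 2.6
position: [0.4541, 0.3141, 0.3111]
tool_rot: [-0.197, -3.135, 0.002]
ft_force: [0.3, -1.3, -0.1]
grip_width: 1.002
grip_force: 0.0
[0.45465686 0.31327302 0.3111425 ] [ 0.127  0.992 -0.001] 82.70095537501044 [ 0.25  0.19 -1.02  1.55  0.16  1.49  0.67] 2.65 [-0.10782533  0.49549785  0.28594466]
1230 ((451.86639404296875, 315.3247375488281), (21.986473083496094, 106.3391342163086), 83.57025909423828) [0.44862778 0.31585897 0.11649479] [[0.39960849 0.30231041 0.11253606]
 [0.50367951 0.32976936 0.11831397]]
295 ((443.4140625, 311.47210693359375), (48.86853790283203, 89.79410552978516), 82.60059356689453)
```

View pics/w1.png

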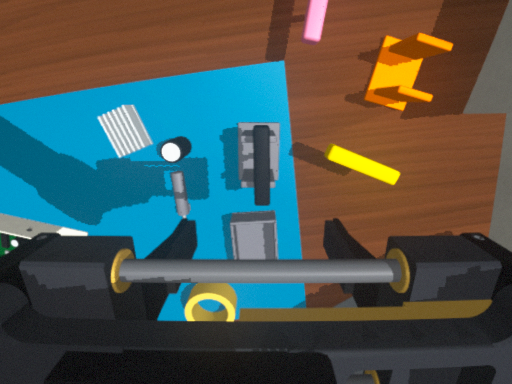

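The wrist view shows the black handle centred at (262,165) on the grey rack, and the depth fit gives (0.453, 0.315) with heading −6.5°. I'm descending and gripping.

```bash
python3 -m inch '[[-1,1,-60,0,0,0.5],[-1,1,-120,0,0,0.5],[-1,1,-170,0,0,0.5],[-1,1,-200,0,0,0.5],[-1,1,-213,0,0,0.5],[-1,1,-213,0,0,0.5],[-1,1,-213,0,0,0.5]]' 60
python3 -m inch '[[0,0,0,0,0,0],[0,0,0,0,0,0],[0,0,0,0,0,0],[0,0,0,0,0,0],[0,0,0,0,0,0],[0,0,0,0,0,0]]' 10 50
```

```text
time: 3.52
position: [0.454, 0.3161, 0.1001]
tool_rot: [0.184, 3.134, 0.002]
ft_force: [0.4, 0.8, -0.3]
grip_width: 0.692
grip_force: 0.0
time: 4.28
position: [0.4529, 0.3159, 0.0986]
tool_rot: [0.182, 3.136, 0.0]
ft_force: [-0.1, -0.3, 0.0]
grip_width: 0.247
grip_force: 50.0
```

```bash
python3 -m inch '[[0,0,50,0,0,0],[0,0,100,0,0,0],[0,0,150,0,0,0],[22,-48,175,0,0,-2],[44,-96,190,0,0,-4],[68,-148,190,0,0,-6],[92,-200,190,0,0,-8],[116,-252,190,0,0,-10],[140,-304,190,0,0,-12],[164,-356,190,0,0,-13],[188,-408,190,0,0,-13],[210,-456,190,0,0,-13],[221,-478,190,0,0,-13],[221,-478,190,0,0,-13],[221,-478,190,0,0,-13]]'
python3 - <<'E'
from h import *
s=ctrl.get_state()
img,W=cloud("wrist"); np.savez("w2.npz",img=img,W=W)
it,Wt=cloud("top"); np.savez("t2.npz",img=it,W=Wt)
cv2.imwrite("pics/w2.png",img[...,::-1])
R=cv2.Rodrigues(s["tool_rot"])[0]; print(s["position"],np.degrees(np.arctan2(R[1,1],R[0,1])),s["joint_positions"].round(2),s["time"],s["ft_force"])
Z=W[...,2]; i=img.astype(int); m=(Z>.052)&(Z<.064)&(abs(i[...,0]-i[...,2])<30)&(i[...,0]<190)&(np.hypot(W[...,0]-.6175,W[...,1]+.141)<.045)
P=W[m]; print(m.sum(),cv2.minAreaRect((P[:,:2]*1000).astype(np.float32)))
m=(Z>.078)&(Z<.11)&(np.hypot(W[...,0]-.588,W[...,1]+.22)<.14); P=W[m]; print(m.sum(),cv2.minAreaRect((P[:,:2]*1000).astype(np.float32)))
E
```

```text
time: 6.15
position: [0.6736, -0.1603, 0.2883]
tool_rot: [-0.533, -3.095, -0.002]
ft_force: [0.1, 1.1, -1.3]
grip_width: 0.248
grip_force: 50.0
[ 0.67357166 -0.16026452  0.28830068] 70.45093666379165 [ 0.67  0.48 -0.71  1.23  0.31  1.54  1.24] 6.15 [ 0.07721798  1.05656958 -1.30004879]
984 ((616.697021484375, -141.127197265625), (45.362457275390625, 45.022178649902344), 70.4068374633789)
1797 ((575.7643432617188, -252.95703125), (136.8646697998047, 148.46697998046875), 69.79574584960938)
```

View pics/w2.png

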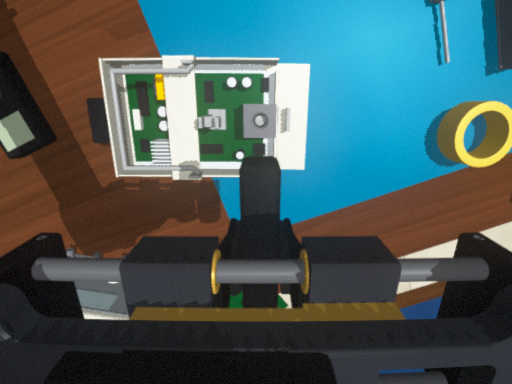

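The wrist view shows the grey block at (259,121), and the depth fit puts it at (0.617, −0.141) with heading 70.3°, which matches the top camera. The tool is straight in the grip. I'm lowering the pin over the mouth.

```bash
python3 -m inch '[[-30,10,-40,0,0,0],[-57,19,-80,0,0,0],[-57,19,-120,0,0,0],[-57,19,-135,0,0,0],[-57,19,-135,0,0,0],[-57,19,-135,0,0,0],[-57,19,-135,0,0,0]]'
python3 - <<'E'
from h import *
s=ctrl.get_state();print(s["position"],s["ft_force"])
img,W=cloud("scene"); v0,v1,u0,u1=195,300,195,315
cv2.imwrite("pics/s2.png",cv2.resize(img[v0:v1,u0:u1,::-1],None,fx=5,fy=5,interpolation=cv2.INTER_CUBIC))
E
```

```text
time: 7.12
position: [0.6181, -0.1431, 0.1552]
tool_rot: [0.536, 3.093, 0.0]
ft_force: [0.6, 0.2, -2.5]
grip_width: 0.248
grip_force: 50.0
[ 0.61805881 -0.14313436  0.15523146] [ 0.62408999  0.16061169 -2.49002028]
```

View pics/s2.png

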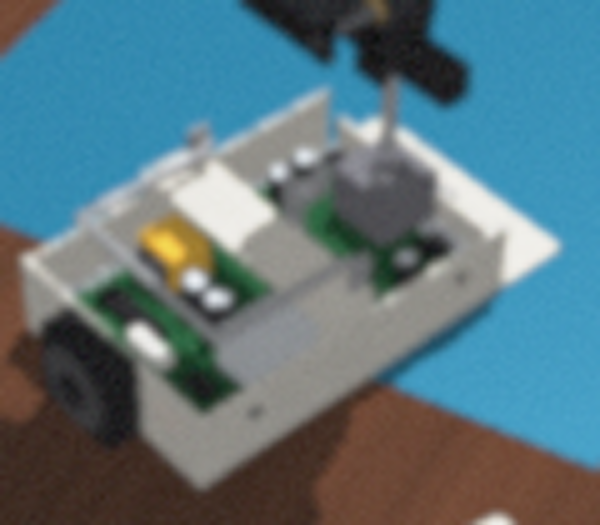

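The scene view shows the pin's end at (387,150), right over the block's mouth at (380,165). I'm going down gently.

```bash
python3 -m inch '[[-1,2,-8,0,0,0],[-1,2,-16,0,0,0],[-1,2,-21,0,0,0],[-1,2,-25,0,0,0],[-1,2,-28,0,0,0],[-1,2,-28,0,0,0]]'
```

```text
time: 7.92
position: [0.6158, -0.1412, 0.1254]
tool_rot: [-0.536, -3.095, -0.0]
ft_force: [-0.1, -0.7, -1.3]
grip_width: 0.248
grip_force: 50.0
```

```bash
python3 -m inch '[[0,0,-3,0,0,0],[0,0,-6,0,0,0],[0,0,-9,0,0,0],[0,0,-9,0,0,0],[0,0,-9,0,0,0]]'
```

```text
time: 8.55
position: [0.6163, -0.1412, 0.1171]
tool_rot: [0.536, 3.094, -0.0]
ft_force: [-0.9, -0.8, 4.3]
grip_width: 0.249
grip_force: 50.0
```

```bash
python3 -m inch '[[0,0,-1,0,0,0],[2,4,-1,0,0,0],[3,8,-1,0,0,0],[5,13,-1,0,0,0],[7,19,-1,0,0,0],[9,26,-1,0,0,0],[12,33,-1,0,0,0],[15,41,-1,0,0,0],[18,49,-1,0,0,0],[21,57,-1,0,0,0],[23,65,-1,0,0,0],[26,72,-1,0,0,0],[28,78,-1,0,0,0],[28,78,-1,0,0,0],[28,78,-1,0,0,0]]'
```

```text
time: 10.42
position: [0.6439, -0.0624, 0.1156]
tool_rot: [-0.536, -3.095, -0.002]
ft_force: [0.8, -0.3, 4.2]
grip_width: 0.248
grip_force: 50.0
```

```bash
python3 -m inch '[[1,2,0,0,0,0],[1,4,0,0,0,0],[2,5,0,0,0,0],[2,6,0,0,0,0],[2,6,0,0,0,0]]' 
python3 -m inch '[[0,1,0,0,0,0],[1,2,0,0,0,0],[1,3,0,0,0,0],[1,3,0,0,0,0]]'
```

```text
time: 11.05
position: [0.6448, -0.0602, 0.1154]
tool_rot: [-0.539, -3.093, 0.007]
ft_force: [-2.5, -4.6, 6.2]
grip_width: 0.248
grip_force: 50.1
time: 11.55
position: [0.6451, -0.0597, 0.1154]
tool_rot: [-0.541, -3.092, 0.012]
ft_force: [-2.9, -8.7, 8.0]
grip_width: 0.244
grip_force: 50.2
```

```bash
python3 -m inch '[[-1,-3,0,0,0,0],[-2,-6,0,0,0,0],[-2,-6,8,0,0,0],[-2,-6,30,0,0,0],[-2,-6,70,0,0,0],[-2,-6,120,0,0,0],[-20,30,150,0,0,1],[-45,80,150,0,0,3],[-70,130,150,0,0,5],[-95,180,150,0,0,7],[-120,230,150,0,0,9],[-145,278,150,0,0,11],[-168,322,150,0,0,13],[-187,355,150,0,0,13],[-194,370,150,0,0,13],[-194,370,150,0,0,13],[-194,370,150,0,0,13]]'
python3 - <<'E'
from h import *
img,W=cloud("top"); Z=W[...,2]; i=img.astype(int); m=(Z>.052)&(Z<.064)&(abs(i[...,0]-i[...,2])<30)&(i[...,0]<190)&(np.hypot(W[...,0]-.644,W[...,1]+.066)<.045)
np.savez("t3.npz",img=img,W=W)
P=W[m]; print(m.sum(),cv2.minAreaRect((P[:,:2]*1000).astype(np.float32)))
m=(Z>.078)&(Z<.11)&(np.hypot(W[...,0]-.588,W[...,1]+.22)<.14); P=W[m]; print(m.sum(),cv2.minAreaRect((P[:,:2]*1000).astype(np.float32)))
a,b=[(375-262)*5,(215-125)*5]
cv2.imwrite("pics/t3.png",cv2.resize(img[125:300,100:350,::-1],None,fx=3,fy=3,interpolation=cv2.INTER_CUBIC))
s=ctrl.get_state();R=cv2.Rodrigues(s["tool_rot"])[0]; print(s["position"],np.degrees(np.arctan2(R[1,1],R[0,1])),s["ft_force"])
w,_=ctrl.get_image("wrist"); cv2.imwrite("pics/w3.png",w[...,::-1])
E
```

```text
time: 13.68
position: [0.4541, 0.314, 0.2654]
tool_rot: [-0.187, -3.136, 0.001]
ft_force: [1.0, -0.6, -1.5]
grip_width: 0.25
grip_force: 50.0
155 ((645.3524780273438, -66.30508422851562), (45.46974182128906, 46.689945220947266), 71.3799057006836)
281 ((590.1443481445312, -218.03414916992188), (218.13629150390625, 147.36251831054688), 67.98335266113281)
[0.45419665 0.3138672  0.26535164] 83.15343035018775 [ 0.87015028  0.08821431 -1.30254946]
```

View pics/w3.png

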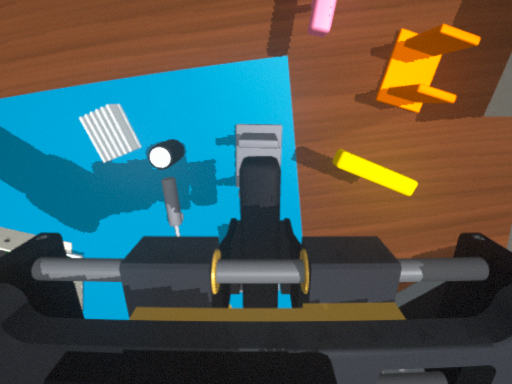

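The wrist view shows the tool straight in the grip at (261,210), over the rack at (260,140). The block has moved 80.0 mm, so the tray is fully out. I'm hanging the tool back up.

```bash
python3 -m inch '[[0,0,-50,0,0,0],[0,0,-100,0,0,0],[0,0,-140,0,0,0],[0,0,-158,0,0,0],[0,0,-165,0,0,0],[0,0,-166,0,0,0],[0,0,-166,0,0,0]]'
```

```text
time: 14.65
position: [0.4538, 0.3164, 0.1009]
tool_rot: [0.183, 3.134, 0.002]
ft_force: [-0.1, -0.1, -1.9]
grip_width: 0.25
grip_force: 50.0
```

```bash
python3 -m inch '[[0,0,-1,0,0,0],[0,0,-2,0,0,0],[0,0,-2,0,0,0]]'
python3 -m inch '[[0,0,0,0,0,0],[0,0,0,0,0,0],[0,0,0,0,0,0],[0,0,0,0,0,0],[0,0,30,0,0,0],[0,0,80,0,0,0],[0,0,140,0,0,0],[0,0,200,0,0,0],[0,0,200,0,0,0]]' 50
python3 - <<'E'
from h import *
s=ctrl.get_state()
img,W=cloud("wrist"); Z=W[...,2]; m=(Z>.106)&(Z<.125)&(img.max(-1)<90)&(np.hypot(W[...,0]-.454,W[...,1]-.315)<.09)
P=W[m]; print(m.sum(),cv2.minAreaRect((P[:,:2]*1000).astype(np.float32)),np.percentile(P[:,2],[5,50,95]),s["position"])
# bail bar from saved top view, chassis coords
z=np.load("t3.npz");W=z["W"]; yd=np.array([.339,.941]);xd=np.array([.941,-.339]); o=np.array([.6453,-.0663])-.165*yd
q=W[...,:2]-o; cx=q@xd*1000; cy=q@yd*1000; Z=W[...,2]*1000
print(o)
m=(abs(cx)<40)&(cy<-80)&(cy>-125)&(Z>76)&(Z<130); print(m.sum(),np.median(cy[m]),np.median(Z[m]),np.c_[cx[m],cy[m],Z[m]][::6].round())
m=(abs(cx)<15)&(cy>80)&(cy<120)&(Z>85)&(Z<130); print(m.sum(),np.median(cx[m]),np.median(cy[m]),np.median(Z[m]),np.ptp(cy[m]))
E
```

```text
time: 15.02
position: [0.4533, 0.316, 0.0986]
tool_rot: [0.183, 3.135, 0.0]
ft_force: [-1.7, -0.8, 5.1]
grip_width: 0.248
grip_force: 50.0
time: 16.15
position: [0.4545, 0.3179, 0.3026]
tool_rot: [0.182, 3.129, 0.007]
ft_force: [-0.2, 0.1, -0.2]
grip_width: 0.573
grip_force: 0.0
1287 ((451.92706298828125, 314.930908203125), (21.340307235717773, 106.56178283691406), 83.63433837890625) [0.11449664 0.116451   0.11774833] [0.45449719 0.31788575 0.30255442]
[ 0.589365 -0.221565]
55 -100.03174211809456 88.42793751595401 [[  40. -102.   95.]
 [  30. -100.   89.]
 [  19.  -98.   86.]
 [  13. -102.   89.]
 [   2. -100.   88.]
 [  -4. -101.   90.]
 [ -15.  -99.   86.]
 [ -22. -100.   95.]
 [ -32.  -98.   86.]
 [ -37. -104.   84.]]
15 -2.8909398481780944 98.99436505928321 96.92057968474855 24.766862385971194
```

The tool hangs exactly where it was. Next I move above the bail bar, off-centre at chassis x = −30 so the fingers miss the hook.

```bash
python3 -m inch '[[5,-45,0,0,0,-1],[11,-95,0,0,0,-2],[18,-150,0,0,0,-4],[25,-208,0,0,0,-6],[32,-266,0,0,0,-8],[39,-324,0,0,0,-10],[46,-382,0,0,0,-12],[53,-440,0,0,0,-13],[60,-498,0,0,0,-13],[67,-556,-20,0,0,-13],[72,-600,-60,0,0,-13],[74,-621,-100,0,0,-13],[74,-621,-100,0,0,-13],[74,-621,-100,0,0,-13]]' 20 20
python3 - <<'E'
from h import *
s=ctrl.get_state()
img,W=cloud("wrist"); yd=np.array([.339,.941]);xd=np.array([.941,-.339]); o=np.array([.5885,-.2213])
q=W[...,:2]-o; cx=q@xd*1000; cy=q@yd*1000; Z=W[...,2]*1000
m=(abs(cx)<58)&(cy<-85)&(cy>-115)&(Z>76)&(Z<130)
for a in range(-60,60,15):
  k=m&(cx>a)&(cx<=a+15)
  if k.sum()>3: print(a,k.sum(),np.median(cy[k]).round(1),np.median(Z[k]).round(1))
R=cv2.Rodrigues(s["tool_rot"])[0]; p=s["position"][:2]-o; print(s["position"],"chassis",p@xd*1000,p@yd*1000,np.degrees(np.arctan2(R[1,1],R[0,1])),s["joint_positions"].round(2))
cv2.imwrite("pics/w4.png",img[...,::-1])
E
```

```text
time: 17.95
position: [0.5275, -0.3035, 0.1982]
tool_rot: [0.534, 3.096, 0.002]
ft_force: [0.5, -0.3, 0.4]
grip_width: 0.229
grip_force: 0.0
-60 80 -99.2 88.3
-45 86 -99.6 88.4
-30 80 -100.1 88.5
-15 90 -100.1 88.3
0 90 -100.1 88.1
15 89 -100.0 88.1
30 81 -100.0 88.3
45 56 -100.0 88.1
[ 0.52752818 -0.30353665  0.19821346] chassis -29.496252801952963 -98.05413658511323 70.4394706480737 [ 0.92  0.3  -0.53  1.6   0.16  1.29  1.59]
```

View pics/w4.png

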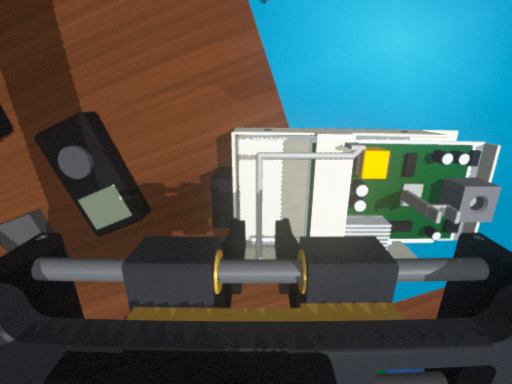

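The wrist view shows the bar running down column 259, between the fingers. Depth puts it at chassis y −100 with its top at 88 mm, as expected. I'm descending and gripping.

```bash
python3 -m inch '[[0,-1,-45,0,0,0],[0,-1,-85,0,0,0],[0,-1,-108,0,0,0],[0,-1,-116,0,0,0],[0,-1,-116,0,0,0],[0,-1,-116,0,0,0]]'
python3 -m inch '[[0,0,0,0,0,0],[0,0,0,0,0,0],[0,0,0,0,0,0],[0,0,0,0,0,0]]' 3 20
```

```text
time: 18.75
position: [0.5281, -0.3065, 0.0835]
tool_rot: [0.535, 3.093, -0.002]
ft_force: [-0.4, 0.2, 0.4]
grip_width: 0.229
grip_force: 0.0
time: 19.25
position: [0.5279, -0.3049, 0.0818]
tool_rot: [0.535, 3.095, 0.003]
ft_force: [3.7, 3.5, -0.1]
grip_width: 0.071
grip_force: 20.0
```

```bash
python3 -m inch '[[0,1,10,0,0,0],[1,3,23,0,0,0],[3,9,39,0,0,0],[6,17,54,0,0,0],[10,27,68,0,0,0],[15,40,79,0,0,0],[20,55,88,0,0,0],[25,70,94,0,0,0],[31,86,97,0,0,0],[34,94,97,0,0,0],[34,94,97,0,0,0]]'
```

```text
time: 20.62
position: [0.5624, -0.2096, 0.1804]
tool_rot: [0.532, 3.094, 0.002]
ft_force: [-0.0, 0.7, 9.6]
grip_width: 0.069
grip_force: 20.0
```

```bash
python3 -m inch '[[0,0,2,0,0,0],[6,16,0,0,0,0],[12,32,-4,0,0,0],[17,47,-11,0,0,0],[22,60,-21,0,0,0],[26,72,-34,0,0,0],[29,82,-48,0,0,0],[32,88,-64,0,0,0],[32,88,-64,0,0,0]]'
```

```text
time: 21.75
position: [0.5936, -0.1222, 0.1128]
tool_rot: [0.534, 3.096, 0.004]
ft_force: [5.8, 0.5, 0.4]
grip_width: 0.065
grip_force: 20.0
```

```bash
python3 -m inch '[[1,2,-10,0,0,0],[2,4,-20,0,0,0],[2,5,-28,0,0,0],[2,6,-34,0,0,0],[2,6,-37,0,0,0],[2,6,-37,0,0,0]]'
```

```text
time: 22.5
position: [0.5957, -0.1167, 0.0778]
tool_rot: [0.535, 3.095, 0.002]
ft_force: [3.7, 1.8, 5.5]
grip_width: 0.071
grip_force: 20.0
```

```bash
python3 -m inch '[[0,0,0,0,0,0],[0,0,0,0,0,0],[0,0,0,0,0,0],[0,0,30,0,0,0],[0,0,80,0,0,0],[0,0,130,0,0,0],[0,0,130,0,0,0]]' 20
cat > m.py <<'E'
from h import *
import sys
img,W=cloud(sys.argv[1]); yd=np.array([.339,.941]);xd=np.array([.941,-.339]); o=np.array([.5885,-.2213])
q=W[...,:2]-o; cx=q@xd*1000; cy=q@yd*1000; Z=W[...,2]*1000
m=(abs(cx)<58)&(cy<120)&(cy>80)&(Z>68)&(Z<130)
for a in range(-60,60,15):
  k=m&(cx>a)&(cx<=a+15)
  if k.sum()>3: print(a,k.sum(),np.median(cy[k]).round(1),np.median(Z[k]).round(1))
cv2.imwrite("pics/m_%s.png"%sys.argv[1],img[...,::-1])
E
python3 m.py wrist; python3 m.py top
```

```text
time: 23.38
position: [0.597, -0.1184, 0.2119]
tool_rot: [0.536, 3.088, -0.001]
ft_force: [0.8, 0.3, -0.2]
grip_width: 0.23
grip_force: 0.0
-60 77 100.7 85.7
-45 82 100.7 85.7
-30 77 99.7 85.6
-15 272 99.7 85.6
0 163 100.8 85.8
15 71 100.9 85.6
30 70 99.8 85.3
45 62 99.8 85.4
-60 9 100.1 85.3
-45 7 101.4 85.0
```

View pics/m_wrist.png

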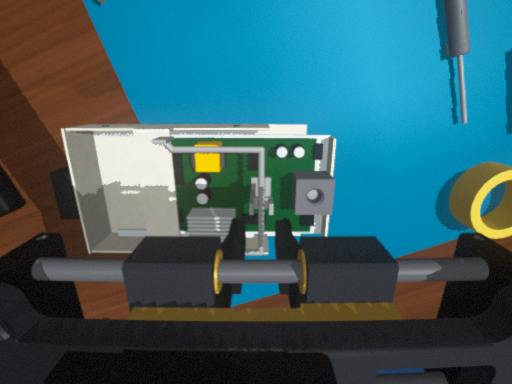

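The wrist view shows the bar down column 262, lying in the hook at (262,195). Its top is 85.6 mm high, so the bail is level at about 3.14 rad. I'll do one last check of the tray and tool, then hand in.

```bash
python3 -m inch '[[0,0,40,0,0,0],[0,0,80,0,0,0],[0,0,80,0,0,0],[0,0,80,0,0,0]]'
python3 - <<'E'
from h import *
def fit(W,m): P=W[m]; print(m.sum(),cv2.minAreaRect((P[:,:2]*1000).astype(np.float32)),np.median(P[:,2]))
img,W=cloud("wrist"); Z=W[...,2]; i=img.astype(int)
fit(W,(Z>.052)&(Z<.064)&(abs(i[...,0]-i[...,2])<30)&(i[...,0]<190)&(np.hypot(W[...,0]-.645,W[...,1]+.066)<.04))
img,W=cloud("top"); Z=W[...,2]
fit(W,(Z>.105)&(Z<.13)&(np.hypot(W[...,0]-.454,W[...,1]-.315)<.08))
E
```

```text
time: 23.98
position: [0.5939, -0.1183, 0.2853]
tool_rot: [-0.536, -3.092, -0.0]
ft_force: [-0.6, 1.0, -0.5]
grip_width: 0.229
grip_force: 0.0
865 ((644.1923217773438, -66.0400619506836), (46.09528732299805, 46.51007843017578), 70.34101104736328) 0.05867627358673705
262 ((454.8387145996094, 315.106689453125), (23.46805763244629, 110.14878845214844), 83.32684326171875) 0.11578446374767193
```

Wrist boss moved from (616.7, −141.1) to (644.2, −66.0), which is 80 mm, so the tray is fully out. The tool is seated.

```bash
python3 -c "
from bench import ctrl
print(ctrl.close_job())"
```

```text
the job is handed in; nothing more can be done
None
```

I handed the job in at about 24 s: the tray is fully out (80 mm measured), the bail's bar lies level in the hook, and the tool hangs in its rack again; the robot never went near the other things on the bench, and hand-in returned no verdict.

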